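Close the slide scanner's tray and start the scan

ROBOT

A 6-joint arm with a two-finger parallel gripper is mounted at the origin on the work surface. World frame = base frame: x ahead of the robot, y to its left, z up, the work surface at z = 0. Lengths are in m, angles in rad, forces in N, time in s.
With the tool pointing down it reaches from about 0.375 to 0.9 m from the base axis. Payload 3.1 kg.
Tool frame: the origin (TCP) lies midway between the tips of the shut fingers; the grasp point (between the pads) lies 19 mm behind it (robot.grip_depth is the distance from the TCP to the grasp point, in m); z points along the fingers, y is the direction in which the jaws open and shut (so a half turn about z gives the same grasp; the last joint's range is limited). The gripper opens to 87 mm and grips with 3 to 60 N. Pads are 19 mm wide; open, the fingers measure 117 mm over their backs; the gripper's body (75 mm by 190 mm) begins 51 mm behind the grasp point.
Start: joints at [1.065, 0.527, 1.433, -0, 1.181, -0.178], TCP at [0.201, 0.592, 0.223] pointing down, gripper open.
Joint ranges: [-3.08, 3.08], [-0.75, 2.2], [0.22, 2.44], [-1.43, 4.57], [0, 2.65], [-2.85, 2.85]. Speed limits (rad/s): [2.79, 2.79, 3.14, 3.14, 3.14, 3.14].

INTERFACE

Orientations are given as a unit quaternion [x, y, z, w].
In Python, from rig import robot gives the robot as it stands.
- The arm moves only by the tool carry_out, never from a script. Its arguments are lists of equal length, an entry for each row: "dr": the turn, a rotation vector about the world's x, y, z in rad, a list of three; "translation": the shift along the world's x, y, z in cm, a list of three; "grip": the opening, from 0 (shut) to 1 (fully open). A call has 1 to 20 rows; each row is the pose to reach, as a shift and turn from the pose commanded when the call began; what a row does not reach only later rows make up. A row lasts 1/12 s, in which the tool goes at most 41.7 mm and 7.16 degrees, less where a joint would pass 70% of its speed; a pose out of reach is approached as far as the arm can. A call with a gripper value outside its range is refused whole. The fingers move at their own pace and stop on an object; "newtons" is the grip in N (left out, the last holds). Time passes only in rows, so rows that repeat a pose let the fingers close. It gives the time, the measured TCP pose, the force and the opening at its end, in the units of the state.
- robot.get_obs(): the state, without advancing time (a new reading comes with each control period).
- robot.camera(name): name is "scene" or "top" or "wrist"; returns a dict with "color" (384x512x3 uint8, blue, green, red), "camera_matrix" (3x3 intrinsics, pixels), "dist_coeffs" ([k1, k2, p1, p2, k3] as OpenCV has them; the pictures are not rectified), "T" (4x4, takes a point from camera to world coordinates). Camera axes: x right, y down, z forward; pixel columns grow to the right and rows downward; lengths in m; the calibration is good to about 2 mm. A picture is of the moment at which its call begins. There is no depth.
- robot.hand_in(): hands the job in, once; it reports no verdict.
The state is a dict: "time": time; "q": joint angles; "joint_velocities": joint speeds; "joint_torque": joint torques, N m; "position": TCP position; "tool_rot": TCP orientation; "ft_force": force on the tool from outside, world axes, zero at the start; "moment": the same for the moment, N m; "grip_width": finger opening in m.
Only numpy, scipy, OpenCV 4.12 (cv2) and the standard library are available. Lean on these libraries where they do the work, as an engineer would, in place of code of your own. Each camera call takes 0.05 s, during which the arm holds its last target. There are 200 camera calls.

TASK

With the fingertips, push the slide scanner's tray fully home, then lightly press down the start key, the larger of the two round keys on the console, and let it come back up. Press no other key, and do not shift, lift or knock over the petri dish, the jar or the objective.

Things in the scene. Friction and masses are not known exactly. Their poses are not given: they have to be found in the camera images.
- tray (a joint): opening of the slide scanner's tray in m: 0 = fully home, up to 0.085 = fully out; it starts 0.045 to 0.08 out. It slides level, straight along the scanner's depth, stays where it is left, and needs about 1 to 3 N to push. The scanner is a low white box 240 mm wide, 200 mm deep, 75 mm high, fixed to the bench, its front roughly towards the robot (within about 15 degrees); it stands on the left or the right, the console on the other side
- tray_front (a point): middle of the front face of the tray's upright grey front panel (180 mm wide, 12 mm thick, from 20 to 65 mm above the bench; this point at 42.5 mm). x points into the scanner, the way to push; y along the panel; z up. When home, this face stands 12 mm in front of the scanner's front. The space before the panel is open bench
- start (a joint): travel in m of the start key, the larger of the two round keys (34 mm diameter): 0 = up, 0.006 = fully down; springy, about 1.2 N to begin and 4 N fully down, comes back up by itself
- start_top (a point): middle of the top of the start key, 49 mm above the bench; z up. The key stands 13 mm above the 60 mm square black module round it. The console is a white slab 150 x 150 x 30 mm fixed to the bench, with four such modules in a 2 x 2 pattern, key centres 66 mm apart, in any order; all keys are the same white and the same height
- smallkey (a joint): travel in m of the small round key, 18 mm diameter: 0 = up, 0.006 = down; same spring as the start key; not to be pressed
- smallkey_top (a point): middle of the top of the small round key, 18 mm diameter, 49 mm above the bench
- squarekey (a joint): travel in m of the square key, 30 x 30 mm: 0 = up, 0.006 = down; same spring as the start key; not to be pressed
- squarekey_top (a point): middle of the top of the square key, 30 x 30 mm, 49 mm above the bench
- barkey (a joint): travel in m of the narrow bar key, 14 x 46 mm: 0 = up, 0.006 = down; same spring as the start key; not to be pressed
- barkey_top (a point): middle of the top of the narrow bar key, 14 x 46 mm, 49 mm above the bench
- dish: clear petri dish, 63 mm diameter, 15 mm high, loose on top of the scanner (its underside 75 mm above the bench), 130 to 155 mm behind the scanner's front; origin at the centre of its underside
- jar: small closed jar, 36 mm diameter, 50 mm high, loose on the bench between scanner and console; origin at the centre of its underside
- objective: steel microscope objective, 34 mm diameter, 52 mm high, standing loose on the bench behind the console (centre 125 to 145 mm beyond the console's centre); origin at the centre of its underside
Mind the look-alikes: they are no part of the job. Of the things shaped like the dish, the clear one is meant.

How it is judged:
On the way, in this order (a step that is already met when the one before it is completed fails the run):
1. the tray is fully home (value of joint tray below 0.003 m), for 0.2 s.
2. the start key is pressed down (value of joint start above 0.004 m), for 0.05 s.
At the end, for the whole second after the job is handed in: the tray is home within 4 mm; the start key has been pressed at least 4 mm and is up again (within 1.5 mm), as are the other keys; dish, jar and objective are upright, at rest and within 10 mm of where they stood (value of joint tray below 0.004 m and value of joint each of start, smallkey, squarekey, barkey below 0.0015 m and distance of each of dish, jar, objective from where it was at the start of the episode below 0.01 m and angle between each of dish, jar, objective's own z axis and vertical below 0.2 rad and linear speed of each of dish, jar, objective below 0.02 m/s); the robot touches nothing.
It fails at once if the start key is pressed while the tray is still out (value of joint start above 0.003 m and value of joint tray above 0.005 m).
It fails at once if another key is pressed by more than 2 mm (value of joint any of smallkey, squarekey, barkey above 0.002 m).
It fails at once if the start key is pressed hard, over 30 N (contact force between any of the fingers, the arm and start above 30 N).
It fails at once if dish, jar or objective is shifted or lifted by more than 10 mm (distance of any of dish, jar, objective from where it was at the start of the episode above 0.01 m).
It also fails if it takes over 48 s, if anything falls off the work surface, if the arm or the gripper's body presses on something with over 40 N, if the wrist force passes 120 N, or if a joint passes its speed limit or range.

## Working session

There is one attempt and no reset: what is moved stays moved. The work goes in short steps, Python scripts to look and compute and a tool call to move; the robot and the scene stay as the last step left them, time stands still between calls to the robot, and variables do not carry over. Pictures are saved under pics/ and viewed, about 8 in all and at most 12, crops included, and the job is handed in when it is done.

Besides the shell and the picture viewer there is one more tool, called after "Emit:" as name(argument=value, ...) on one line, values as JSON. carry_out: Moves the arm, as the interface text tells. Its arguments: {"type":"object","properties":{"dr":{"type":"array"},"translation":{"type":"array"},"grip":{"type":"array"},"newtons":{"type":"number"}},"required":["dr","translation","grip"]}

```bash
mkdir -p pics; cat > h.py <<'E'
import cv2, numpy as np, pickle
from rig import robot
def snap(n,f):
    c=robot.camera(n); cv2.imwrite(f'pics/{f}.png',c['color']); pickle.dump(c,open(f'pics/{f}.pkl','wb')); return c
def w(f,px,z):
    c=pickle.load(open(f'pics/{f}.pkl','rb')); px=np.array(px,float).reshape(-1,1,2)
    n=cv2.undistortPoints(px,np.array(c['camera_matrix']),np.array(c['dist_coeffs']))[:,0]
    T=np.array(c['T']); d=np.c_[n,np.ones(len(n))]@T[:3,:3].T; o=T[:3,3]
    return o+d*((np.broadcast_to(z,len(n))-o[2])/d[:,2])[:,None]
E
python3 - <<'E'
from h import *
a=snap('top','t0'); b=snap('scene','s0')
for c in(a,b): print(np.round(c['T'],3).tolist())
cv2.imwrite('pics/t0x.png',cv2.resize(a['color'],(800,600),interpolation=cv2.INTER_CUBIC))
cv2.imwrite('pics/s0x.png',cv2.resize(b['color'],(800,600),interpolation=cv2.INTER_CUBIC))
E
```

```text
[[-0.027, -1.0, 0.014, 0.576], [-0.999, 0.027, -0.032, 0.018], [0.032, -0.015, -0.999, 0.846], [0.0, 0.0, 0.0, 1.0]]
[[0.688, 0.543, -0.482, 1.027], [0.726, -0.508, 0.464, -0.413], [0.007, -0.669, -0.744, 0.73], [0.0, 0.0, 0.0, 1.0]]
```

View pics/t0x.png

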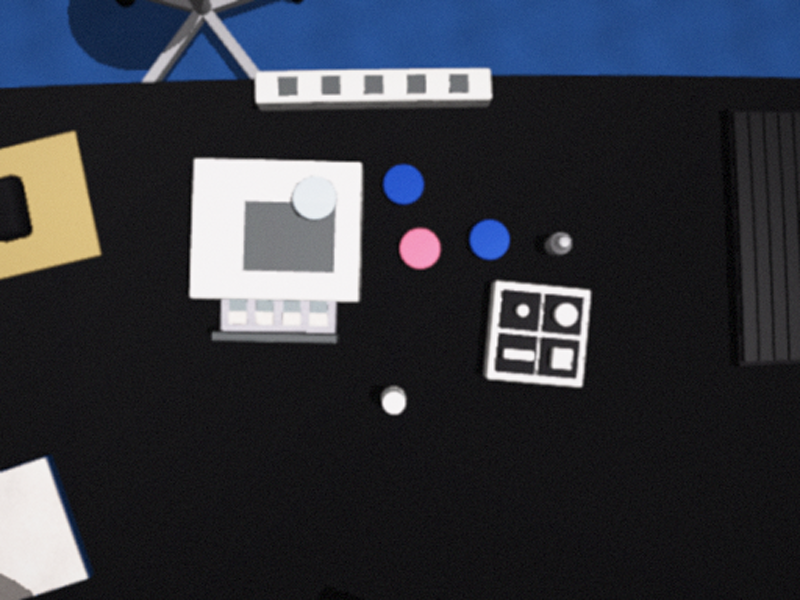

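View pics/s0x.png

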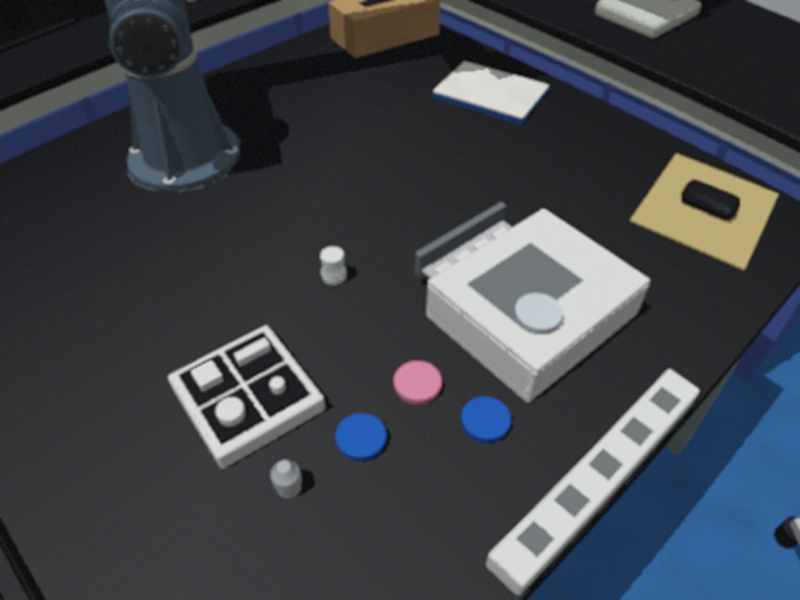

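The top view (800x600 scale) shows the scanner on the left, with the panel top running from (212,337) to (337,340) and the clear dish at (315,197). The jar is at (394,400) and the objective at (558,243). 

Candidates for the start key are the large round key (566,315), small round (523,311), square (562,358) and bar (518,354). I choose the large round one at (566,315). The pink and blue discs are look-alikes of the dish.

```bash
python3 - <<'E'
from h import *
s=.64
P=lambda l:np.array(l)*s
n=['start','small','bar','square'];r=w('t0',P([[566,315],[523,311],[518,354],[562,358]]),.049)
print(dict(zip(n,np.round(r,4).tolist())))
print('dist',np.linalg.norm(r[0]-r[1]),np.linalg.norm(r[0]-r[3]))
print('scene start',w('s0',P([[230,411]]),.049), 'panel top scene',w('s0',P([[417,262],[505,208]]),.065))
p=w('t0',P([[212,341],[337,343]]),.065); print('panel front top edge',p,np.linalg.norm(p[0]-p[1]))
q=w('t0',P([[190,299],[359,301],[193,158],[362,162]]),.075); print('scanner',q)
print('jar',w('t0',P([[394,401]]),.05),'obj',w('t0',P([[563,241]]),.052),'dish',w('t0',P([[315,197]]),.09))
c=cv2.imread('pics/t0.png')
a=cv2.resize(c[170:260,300:390],(600,600),interpolation=cv2.INTER_CUBIC)
b=cv2.resize(c[180:230,125:285],(800,250),interpolation=cv2.INTER_CUBIC)
cv2.imwrite('pics/c1.png',a);cv2.imwrite('pics/c2.png',b)
print(robot.get_obs())
E
```

```text
{'start': [0.5605, -0.2577, 0.049], 'small': [0.5683, -0.1928, 0.049], 'bar': [0.5047, -0.1835, 0.049], 'square': [0.4966, -0.2497, 0.049]}
dist 0.0653625688093178 0.06439673335365179
scene start [[ 0.568879   -0.25934694  0.049     ]] panel top scene [[0.55112954 0.07281648 0.065     ]
 [0.55849506 0.25638317 0.065     ]]
panel front top edge [[0.53765827 0.26116859 0.065     ]
 [0.52988512 0.08223991 0.065     ]] 0.17909743645411902
scanner [[0.59839998 0.28790264 0.075     ]
 [0.58916291 0.0487066  0.075     ]
 [0.79954699 0.28035632 0.075     ]
 [0.78786542 0.03940325 0.075     ]]
jar [[0.44154366 0.00236907 0.05      ]] obj [[ 0.67087569 -0.25581933  0.052     ]] dish [[0.73578286 0.10579519 0.09      ]]
{'time': 0.1, 'q': array([ 1.06448122e+00,  5.28325823e-01,  1.43375865e+00, -6.17282476e-06,
        1.18136596e+00, -1.78516329e-01]), 'joint_velocities': array([-0.00150475, -0.00243145, -0.00462197,  0.00032971,  0.00102559,
        0.00175345]), 'joint_torque': array([-1.90813425e-04, -4.40987456e+01, -1.77150929e+01,  6.34915754e-02,
        5.33531466e-02, -5.40097017e-05]), 'position': array([0.20089365, 0.59115903, 0.22170352]), 'tool_rot': array([ 1.63165339e-01,  9.86598302e-01, -8.75921355e-04, -3.09198337e-04]), 'ft_force': array([ 0.93650324, -0.34709344, -0.65730417]), 'moment': array([0.01204643, 0.00590947, 0.00576201]), 'grip_width': 0.08735107325000485}
```

View pics/c1.png

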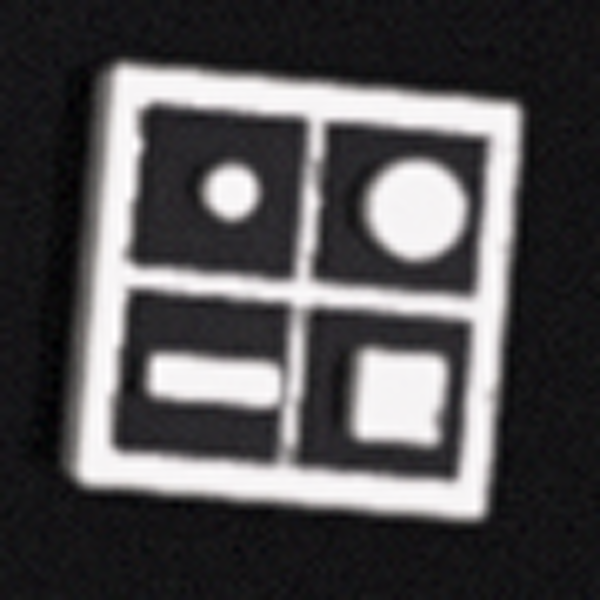

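View pics/c2.png

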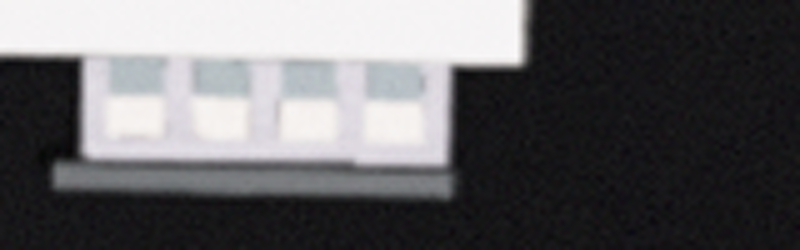

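The crops confirm the start key as the large disc at crop (415,210), which is px (566,315). The panel's front edge is at crop y≈193. The scanner's yaw is about -0.04 rad, the panel face is at x≈0.534 at y≈0.172, and the opening is about 48 mm. Next I move in front of the panel, staying high, with the fingers shut.

Emit:
carry_out(dr=[[0, 0, 0.14], [0, 0, 0.286], [0, 0, 0.286], [0, 0, 0.286], [0, 0, 0.286], [0, 0, 0.286], [0, 0, 0.286], [0, 0, 0.286], [0, 0, 0.286], [0, 0, 0.286], [0, 0, 0.286], [0, 0, 0.286], [0, 0, 0.286], [0, 0, 0.286], [0, 0, 0.286], [0, 0, 0.286], [0, 0, 0.286], [0, 0, 0.286], [0, 0, 0.286], [0, 0, 0.286]], translation=[[1.7, -2.8, 0], [3.5, -5.6, 0], [5.2, -8.4, 0], [7, -11.2, 0], [8.7, -14, 0], [10.4, -16.8, 0], [12.2, -19.6, 0], [13.9, -22.4, 0], [15.6, -25.2, 0], [17.4, -28, 0], [19.1, -30.8, 0], [20.9, -33.6, 0], [22.6, -36.4, 0], [24.3, -39.2, 0], [25.9, -41.7, 0], [25.9, -41.7, 0], [25.9, -41.7, 0], [25.9, -41.7, 0], [25.9, -41.7, 0], [25.9, -41.7, 0]], grip=[0, 0, 0, 0, 0, 0, 0, 0, 0, 0, 0, 0, 0, 0, 0, 0, 0, 0, 0, 0])

```text
time: 1.77
position: [0.4592, 0.1757, 0.2224]
tool_rot: [0.02, 1.0, 0.0, -0.0]
ft_force: [0.2, -0.5, 0.3]
grip_width: 0.0004
```

```bash
python3 - <<'E'
from h import *
o=robot.get_obs();print(o['time'],o['position'],o['tool_rot'],o['ft_force'],o['grip_width'])
b=snap('wrist','w1')
print(np.round(b['T'],3).tolist())
cv2.imwrite('pics/w1x.png',cv2.resize(b['color'],(800,600),interpolation=cv2.INTER_CUBIC))
E
```

```text
1.7667 [0.45922788 0.17566891 0.22241373] [ 1.99935092e-02  9.99800032e-01  1.42540538e-05 -3.94538807e-04] [ 0.15491322 -0.45383766  0.33725108] 0.000417967389626624
[[0.039, 0.966, 0.255, 0.39], [0.999, -0.038, -0.01, 0.18], [0.0, 0.255, -0.967, 0.384], [0.0, 0.0, 0.0, 1.0]]
```

View pics/w1x.png

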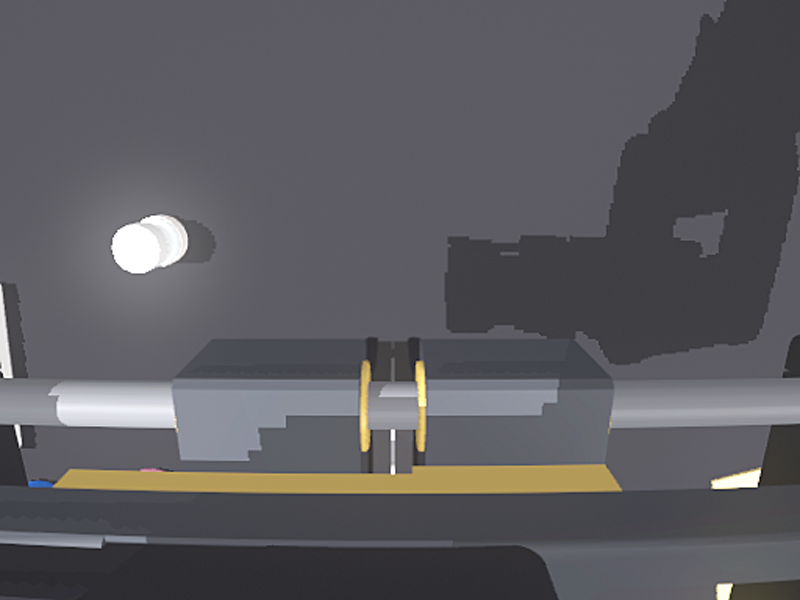

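The wrist view shows the jar at (135,248), and the gripper hides the panel. I'll descend in front of the panel and push with force checks.

Emit:
carry_out(dr=[[0, 0, 0], [0, 0, 0], [0, 0, 0], [0, 0, 0], [0, 0, 0], [0, 0, 0], [0, 0, 0], [0, 0, 0], [0, 0, 0], [0, 0, 0], [0, 0, 0], [0, 0, 0]], translation=[[0, 0, -3], [0, 0, -6], [0, 0, -9], [0, 0, -12], [0, 0, -15], [0, 0, -17], [0, 0, -18], [1, 0, -18], [2, -0.1, -18], [3, -0.1, -18], [4, -0.2, -18], [4, -0.2, -18]], grip=[0, 0, 0, 0, 0, 0, 0, 0, 0, 0, 0, 0])

```text
time: 2.82
position: [0.5055, 0.1728, 0.0443]
tool_rot: [0.021, 1.0, 0.001, 0.004]
ft_force: [0.4, -0.8, 0.4]
grip_width: 0.0002
```

```bash
python3 - <<'E'
from h import *
a=snap('top','t1')
c=a['color'][150:260,110:320]
cv2.imwrite('pics/t1x.png',cv2.resize(c,(800,419),interpolation=cv2.INTER_CUBIC))
E
```

```text
(no output)
```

View pics/t1x.png

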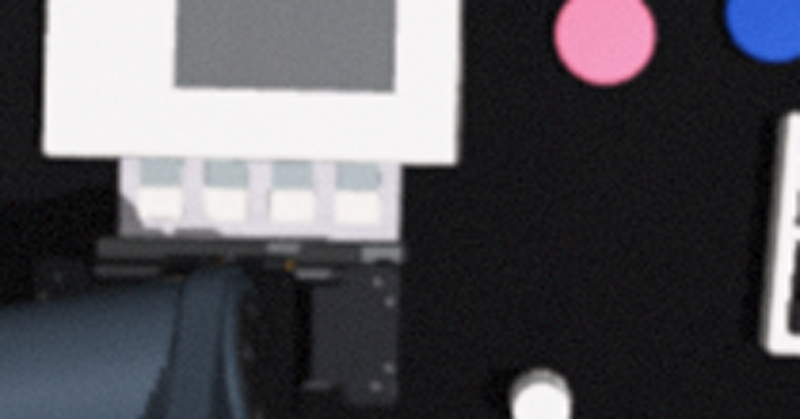

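The panel hasn't moved yet, and the hand is centred in front of it with the jar clear. Now I push in.

Emit:
carry_out(dr=[[0, 0, 0], [0, 0, 0], [0, 0, 0], [0, 0, 0], [0, 0, 0], [0, 0, 0], [0, 0, 0], [0, 0, 0], [0, 0, 0], [0, 0, 0], [0, 0, 0], [0, 0, 0], [0, 0, 0], [0, 0, 0]], translation=[[0.5, 0, 0], [1, 0, 0], [1.5, 0, 0], [2, -0.1, 0], [2.5, -0.1, 0], [3, -0.1, 0], [3.5, -0.1, 0], [4, -0.2, 0], [4.5, -0.2, 0], [5, -0.2, 0], [5.5, -0.2, 0], [6, -0.2, 0], [6.5, -0.3, 0], [6.5, -0.3, 0]], grip=[0, 0, 0, 0, 0, 0, 0, 0, 0, 0, 0, 0, 0, 0])

```text
time: 4.03
position: [0.5673, 0.1698, 0.0427]
tool_rot: [0.021, 1.0, 0.0, 0.002]
ft_force: [0.8, -0.1, -0.1]
grip_width: 0.0006
```

Emit:
carry_out(dr=[[0, 0, 0], [0, 0, 0], [0, 0, 0], [0, 0, 0], [0, 0, 0], [0, 0, 0]], translation=[[0.2, 0, 0], [0.4, 0, 0], [0.6, 0, 0], [0.8, 0, 0], [0.8, 0, 0], [0.8, 0, 0]], grip=[0, 0, 0, 0, 0, 0])

```text
time: 4.53
position: [0.5733, 0.1697, 0.0426]
tool_rot: [0.021, 1.0, -0.0, 0.0]
ft_force: [-1.3, -0.2, 0.5]
grip_width: 0.0009
```

```bash
python3 - <<'E'
from h import *
print(robot.get_obs()['ft_force'],robot.get_obs()['position'])
a=snap('top','t2')
c=a['color'][150:260,110:320]
cv2.imwrite('pics/t2x.png',cv2.resize(c,(800,419),interpolation=cv2.INTER_CUBIC))
E
```

```text
[-1.28586698 -0.18278055  0.50869121] [0.57328412 0.16965884 0.04256032]
```

View pics/t2x.png

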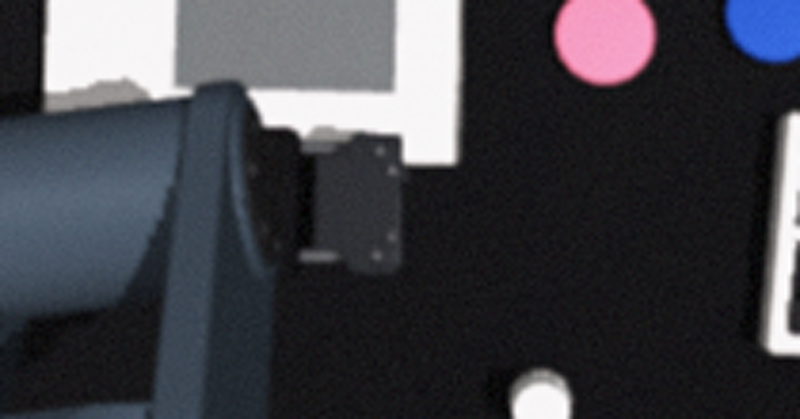

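The view of the panel is blocked. The push force is only about 1.5 N (friction), so I continue in small steps until I feel the stop.

Emit:
carry_out(dr=[[0, 0, 0], [0, 0, 0], [0, 0, 0], [0, 0, 0], [0, 0, 0], [0, 0, 0]], translation=[[0.2, 0, 0], [0.4, 0, 0], [0.6, 0, 0], [0.7, 0, 0], [0.7, 0, 0], [0.7, 0, 0]], grip=[0, 0, 0, 0, 0, 0])

```text
time: 5.08
position: [0.5733, 0.1697, 0.0421]
tool_rot: [0.021, 1.0, -0.001, -0.007]
ft_force: [-11.5, 0.0, 9.0]
grip_width: 0.0008
```

The hard stop is at x=0.5733 with 11.5 N, against an expected 0.5725, so the tray is home. I retreat and look.

Emit:
carry_out(dr=[[0, 0, 0], [0, 0, 0], [0, 0, 0], [0, 0, 0], [0, 0, 0], [0, 0, 0], [0, 0, 0], [0, 0, 0], [0, 0, 0], [0, 0, 0], [0, 0, 0], [0, 0, 0], [0, 0, 0], [0, 0, 0]], translation=[[0, 0, 0], [0, 0, 0], [-2, 0, 0], [-4, 0, 0], [-7, 0, 0], [-10, 0, 0], [-12, 0, 2], [-12, 0, 5], [-12, 0, 8], [-12, 0, 11], [-12, 0, 14], [-12, 0, 16], [-12, 0, 16], [-12, 0, 16]], grip=[0, 0, 0, 0, 0, 0, 0, 0, 0, 0, 0, 0, 0, 0])

```text
time: 6.25
position: [0.4617, 0.17, 0.2039]
tool_rot: [0.021, 1.0, 0.0, 0.003]
ft_force: [0.3, -0.4, -1.1]
grip_width: 0.0005
```

```bash
python3 - <<'E'
from h import *
print(robot.get_obs()['ft_force'],robot.get_obs()['position'])
a=snap('top','t3')
c=a['color'][150:260,110:320]
cv2.imwrite('pics/t3x.png',cv2.resize(c,(800,419),interpolation=cv2.INTER_CUBIC))
E
```

```text
[ 0.25100548 -0.36903913 -1.11326155] [0.46168591 0.16999879 0.20389928]
```

View pics/t3x.png

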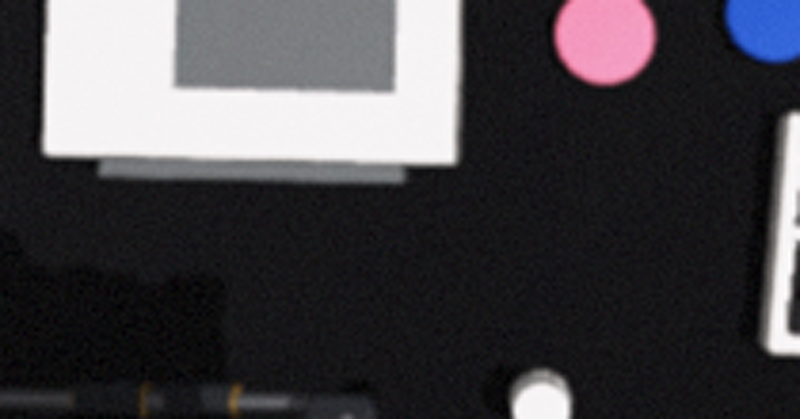

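The panel is now flush against the scanner (about 12 mm is visible), so the tray is home. I move just past the key so the wrist camera can see it from near.

Emit:
carry_out(dr=[[0, 0, 0], [0, 0, 0], [0, 0, 0], [0, 0, 0], [0, 0, 0], [0, 0, 0], [0, 0, 0], [0, 0, 0], [0, 0, 0], [0, 0, 0], [0, 0, 0], [0, 0, 0], [0, 0, 0], [0, 0, 0], [0, 0, 0], [0, 0, 0], [0, 0, 0], [0, 0, 0]], translation=[[1, -3, 0], [2, -6, 0], [3, -9, 0], [4, -12, 0], [5, -15, 0], [6, -18, 0], [7, -21, 0], [8, -24, 0], [9.5, -27, 0], [11, -30, 0], [12.5, -33, 0], [14, -36, 0], [15.5, -39, 0], [17, -41, 0], [18, -42.8, 0], [18, -42.8, 0], [18, -42.8, 0], [18, -42.8, 0]], grip=[0, 0, 0, 0, 0, 0, 0, 0, 0, 0, 0, 0, 0, 0, 0, 0, 0, 0])

```text
time: 7.8
position: [0.6388, -0.257, 0.2003]
tool_rot: [0.021, 1.0, 0.001, -0.002]
ft_force: [0.0, 1.1, 0.1]
grip_width: 0.0004
```

```bash
python3 - <<'E'
from h import *
print(robot.get_obs()['ft_force'],robot.get_obs()['position'])
b=snap('wrist','w2')
cv2.imwrite('pics/w2x.png',cv2.resize(b['color'],(800,600),interpolation=cv2.INTER_CUBIC))
E
```

```text
[0.00264747 1.10705416 0.10790079] [ 0.63883563 -0.25699142  0.20032203]
```

View pics/w2x.png

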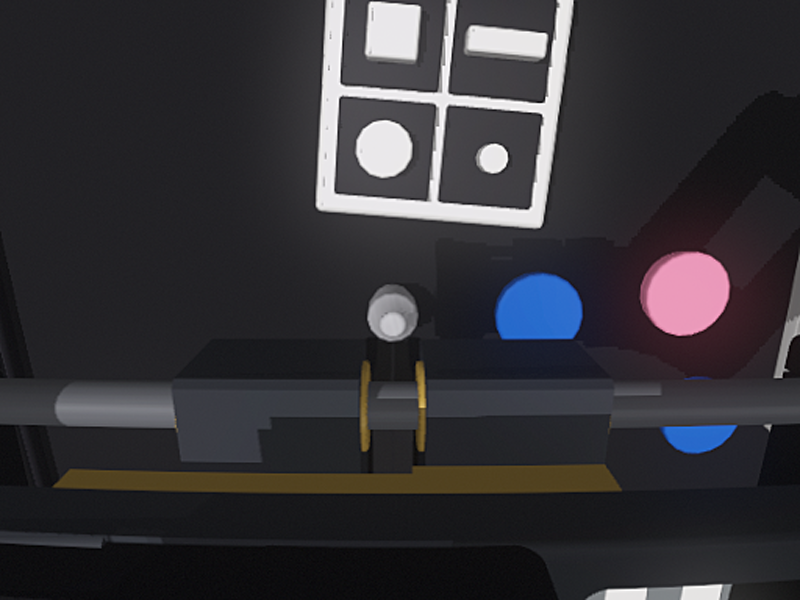

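The wrist view shows the start key's top at (384,148), the small key at (491,158), the square at (393,32) and the objective at (392,315).

```bash
python3 - <<'E'
from h import *
print(w('w2',np.array([[384.5,148],[491,157],[391.5,31],[392,325]])*.64,[.049,.049,.049,.052]))
E
```

```text
[[ 0.56366216 -0.25672478  0.049     ]
 [ 0.57128907 -0.19342405  0.049     ]
 [ 0.49904321 -0.24989898  0.049     ]
 [ 0.67304041 -0.25677742  0.052     ]]
```

The wrist and top estimates agree within 3 mm, so the target is (0.562, -0.257).

Emit:
carry_out(dr=[[0, 0, 0], [0, 0, 0], [0, 0, 0], [0, 0, 0], [0, 0, 0], [0, 0, 0], [0, 0, 0], [0, 0, 0], [0, 0, 0], [0, 0, 0], [0, 0, 0], [0, 0, 0], [0, 0, 0]], translation=[[-2.6, 0, 0], [-5.2, 0, 0], [-7.8, 0.1, 0], [-7.8, 0.1, 0], [-7.8, 0.1, -3], [-7.8, 0.1, -6], [-7.8, 0.1, -9], [-7.8, 0.1, -11], [-7.8, 0.1, -13], [-7.8, 0.1, -14], [-7.8, 0.1, -14.3], [-7.8, 0.1, -14.3], [-7.8, 0.1, -14.3]], grip=[0, 0, 0, 0, 0, 0, 0, 0, 0, 0, 0, 0, 0])

```text
time: 8.93
position: [0.563, -0.2574, 0.0605]
tool_rot: [0.021, 1.0, -0.0, 0.001]
ft_force: [-0.1, -0.4, 0.8]
grip_width: 0.0009
```

Emit:
carry_out(dr=[[0, 0, 0], [0, 0, 0], [0, 0, 0], [0, 0, 0], [0, 0, 0], [0, 0, 0], [0, 0, 0], [0, 0, 0]], translation=[[0, 0, -0.4], [0, 0, -0.8], [0, 0, -1.1], [0, 0, -1.3], [0, 0, -1.5], [0, 0, -1.6], [0, 0, -1.6], [0, 0, -1.6]], grip=[0, 0, 0, 0, 0, 0, 0, 0])

```text
time: 9.6
position: [0.5626, -0.2576, 0.0439]
tool_rot: [0.021, 1.0, -0.0, 0.0]
ft_force: [1.6, 0.1, 3.8]
grip_width: 0.0003
```

Emit:
carry_out(dr=[[0, 0, 0], [0, 0, 0], [0, 0, 0], [0, 0, 0]], translation=[[0, 0, -0.1], [0, 0, -0.2], [0, 0, -0.2], [0, 0, -0.2]], grip=[0, 0, 0, 0])

```text
time: 9.93
position: [0.5626, -0.2576, 0.0433]
tool_rot: [0.021, 1.0, -0.0, 0.001]
ft_force: [-0.8, 1.5, 12.3]
grip_width: 0.0002
```

The key has bottomed at about 12 N. I lift off and check.

Emit:
carry_out(dr=[[0, 0, 0], [0, 0, 0], [0, 0, 0], [0, 0, 0], [0, 0, 0], [0, 0, 0], [0, 0, 0], [0, 0, 0], [0, 0, 0], [0, 0, 0], [0, 0, 0], [0, 0, 0], [0, 0, 0], [0, 0, 0], [0, 0, 0], [0, 0, 0]], translation=[[0, 0, 0.5], [0, 0, 1], [0, 0, 3], [0, 0, 6], [0, 0, 9], [0, 0, 12], [0, 0, 15], [0, 0, 17], [-3, 0, 18], [-6, 0, 18], [-9, 0, 18], [-12, 0, 18], [-12, 0, 18], [-12, 0, 18], [-12, 0, 18], [-12, 0, 18]], grip=[0, 0, 0, 0, 0, 0, 0, 0, 0, 0, 0, 0, 0, 0, 0, 0])

```text
time: 11.27
position: [0.4432, -0.2577, 0.2215]
tool_rot: [0.021, 1.0, -0.0, 0.0]
ft_force: [0.3, -0.2, 0.2]
grip_width: 0.0003
```

```bash
python3 - <<'E'
from h import *
o=robot.get_obs();print(o['time'],o['ft_force'],o['position'],o['joint_velocities'])
a=snap('top','t4')
c=a['color'][80:280,100:420]
cv2.imwrite('pics/t4x.png',cv2.resize(c,(800,500),interpolation=cv2.INTER_CUBIC))
E
```

```text
11.2667 [ 0.27476273 -0.24583326  0.22909588] [ 0.44323022 -0.25769633  0.22153339] [ 0.00764753  0.00517418 -0.00522245  0.00064171  0.00073169 -0.00114822]
```

View pics/t4x.png

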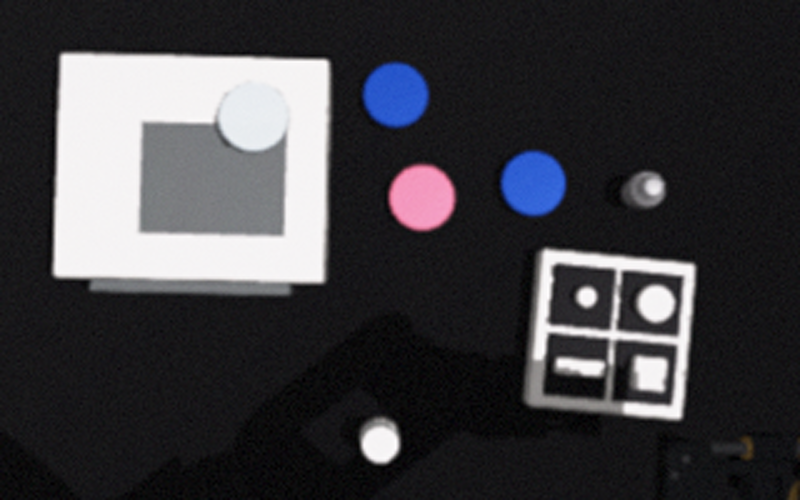

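The tray is home, the keys are up, and the dish, jar and objective sit at the same pixels as at the start. I hand in.

```bash
python3 -c "
from rig import robot
print(robot.hand_in())"
```

```text
the job is handed in; nothing more can be done
None
```

The tray is fully home, the start key was pressed and released, and the job is handed in; no verdict was reported.

- **Tray:** I pushed it with the shut fingertips until it hit a hard stop at 11.5 N. The stop was at TCP x = 0.573, against 0.5725 predicted. The top view afterwards shows the panel flush with the scanner.
- **Start key:** I pressed it at (0.563, -0.258), down to TCP z = 0.043, which is full travel. The force was about 12 N at the bottom, under the 30 N limit. I then lifted off and backed away.
- **Final check:** The last top view shows the dish, jar and objective at the same pixels as at the start. The other keys look untouched, and the robot is clear of everything, with near-zero wrist force. That the start key came back up was judged only from this view, not measured.
- **Disagreement:** The oblique scene camera put the start key about 8 mm further out in x than the top camera did. The wrist camera agreed with the top one within 3 mm, so I used the mean of those two.

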